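Tip the standing sunglasses case onto the leather mat

TASK

Clear the leather mat and lay the sunglasses case down on it: first slide the blue bowl gently, with the marble staying in it, off the mat onto the bare stone. Then push the standing silver case gently near its top so that it tips over and comes to rest flat with no part over the edge of the mat, lid side up and clear of the bowl. Use fingertip pushes only: grip and lift nothing, and leave the flashlight, padlock and key rack alone.

Things in the scene. Friction and masses are not known exactly. Their poses are not given: they have to be found in the camera images.
- mat: Fixed brown leather mat with pale stitching near its edge, a rectangle 280 (x) by 124 (y) mm, 3 mm thick, lying on the stone ledge. Origin at the centre of its underside (z = 0). Its +x axis runs along the length, from the end where the case stands towards the end where the bowl stands.
- case: Loose silver aluminium sunglasses case, 46 (x) by 64 (y) by 160 (z) mm, 120 to 240 g, standing on end near the mat's -x end, roughly square to it. Origin at the centre of its foot end; +z along its length. +x face: base shell, looks along the mat to the bowl, ends underneath. -x face: lid. Catch on +y. Pushed near the top along +x it falls by itself after some 45 mm; off-centre pushes turn it.
- case_center (a point): Centre of the case, half-way up (80 mm above its foot end).
- case_foot (a point): Centre of the end face on which the case stands at the start.
- case_head (a point): Centre of the other end face, at the top at the start, 160 mm from case_foot.
- bowl: Loose pale blue ceramic bowl, rim 110 mm across, 40 mm high, 210 to 340 g, standing on the mat where the case would fall. Its sides slope in to a flat foot 76 mm across. Origin at the centre of its underside; it may be turned any way. Both sides of the mat (its +y and -y) have free stone to take it.
- bowl_in (a point): Centre of the bowl's inner floor.
- marble_center (a point): Centre of the green glass marble, 22 mm across, which lies loose in the bowl.
- flashlight: Loose orange plastic flashlight with black ends, 155 mm high and 47 mm across its head, standing lens down on the stone beside the case, left or right of the mat. Origin at the centre of its underside. Bystander.
- padlock: Loose brass padlock lying flat on the stone, on the other side of the case; body 42 by 48 mm, 22 mm thick, with a steel shackle that reaches 53 mm from the origin along +x. Origin at the centre of the body's underside. Bystander.
- rack: Fixed steel key rack to the left of the mat, 70 (x) by 200 (y) mm, 58 mm high, keys in its slots reaching 82 mm. Origin at the centre of its underside. Bystander.

How it is judged:
On the way, in this order (a step that is already met when the one before it is completed fails the run):
1. the bowl stands off the mat on the stone, marble in it, while the case still stands on end ((y of bowl in the frame of mat above 0.102 m or y of bowl in the frame of mat below -0.102 m or x of bowl in the frame of mat above 0.18 m or x of bowl in the frame of mat below -0.18 m) and angle between each of bowl, case's own z axis and vertical below 0.1 rad and height (world z) of bowl between -0.004 and 0.006 m and linear speed of bowl below 0.01 m/s and distance between marble_center and bowl_in below 0.045 m), for 0.2 s.
2. the case has tipped over and lies on the mat, lid up (angle between case's own x axis and vertical above 2.99 rad and height (world z) of case_center below 0.032 m and y of case_foot in the frame of mat between -0.03 and 0.03 m and y of case_head in the frame of mat between -0.03 and 0.03 m and x of case_foot in the frame of mat between -0.138 and 0.138 m and x of case_head in the frame of mat between -0.138 and 0.138 m), for 0.2 s.
At the end, for the whole second after the job is handed in: Case at rest, flat on the mat, lid up (within 0.15 rad), no part over the edge: both end centres within 30 mm of the mat's long centre line and 138 mm of its cross one. Bowl upright on the stone, its foot wholly off the mat, not touching the case, the marble in it (all of step 2 and (y of bowl in the frame of mat above 0.102 m or y of bowl in the frame of mat below -0.102 m or x of bowl in the frame of mat above 0.18 m or x of bowl in the frame of mat below -0.18 m) and angle between bowl's own z axis and vertical below 0.1 rad and height (world z) of bowl between -0.004 and 0.006 m and linear speed of each of bowl, case below 0.01 m/s and distance between marble_center and bowl_in below 0.045 m and angular speed of case below 0.1 rad/s and contact force between case and bowl below 0.05 N).
It fails at once if the case is lifted, carried, squeezed or struck hard (over 10 N) (height (world z) of case_center above 0.098 m or contact force between the fingers and case above 10 N).
It fails at once if the bowl is lifted, tipped, squeezed or struck hard (over 10 N) (height (world z) of bowl_in above 0.025 m or angle between bowl's own z axis and vertical above 0.35 rad or contact force between the fingers and bowl above 10 N).
It fails at once if the marble leaves the bowl (distance between marble_center and bowl_in above 0.065 m).
It fails at once if the case falls against the bowl (contact force between case and bowl above 0.5 N).
It fails at once if the flashlight or padlock is moved or knocked over (over 15 mm), or the key rack struck (over 5 N) (distance of any of flashlight, padlock from where it was at the start of the episode above 0.015 m or angle between flashlight's own z axis and vertical above 0.2 rad or contact force between the arm and rack above 5 N).
It also fails if it takes over 54 s, if anything falls off the work surface, if the arm or the gripper's body presses on something with over 40 N, if the wrist force passes 120 N, or if a joint passes its speed limit or range.

ROBOT

A 6-joint arm with a two-finger parallel gripper is mounted at the origin on the work surface. World frame = base frame: x ahead of the robot, y to its left, z up, the work surface at z = 0. Lengths are in m, angles in rad, forces in N, time in s.
With the tool pointing down it reaches from about 0.375 to 0.975 m from the base axis. Payload 3.8 kg.
Tool frame: the origin (TCP) lies at the very end of the fingers, on their centre line; the grasp point (between the pads) lies 19 mm behind it (bot.grip_point_offset is the distance from the TCP to the grasp point, in m); z points along the fingers, x is the direction in which the jaws open and shut, and the axes are right-handed (so a half turn about z gives the same grasp; the last joint's range is limited). The gripper opens to 85 mm and grips with 20 to 120 N. Pads are 22 mm wide; open, the fingers measure 114 mm over their backs; the gripper's body (76 mm by 85 mm) begins 54 mm behind the grasp point. The pads swing forward as they close: fully open they stand 13 mm farther back than shut.
Start: joints at [-1.385, 0.264, 1.604, -0, 1.274, -0.037], TCP at [0.149, -0.658, 0.231] pointing down, gripper open.
Joint ranges: [-2.63, 2.63], [-0.94, 2.18], [0.31, 2.57], [-1.31, 4.45], [0, 2.66], [-2.55, 2.55]. Speed limits (rad/s): [2.57, 2.57, 3.14, 3.14, 3.14, 3.14].

INTERFACE

Orientations are given as a rotation vector (axis times angle).
In Python, from workcell import bot, read_camera gives the robot as it stands.
- The arm moves only by the tool arm_command, never from a script. Its argument "rows" is a list of rows, each an object with "delta_rot": the turn, a rotation vector about the tool's x, y, z in rad, a list of three; "xyz": the shift along the tool's x, y, z in m, a list of three; "gripper": the finger opening in m, from 0 to 0.0854. A call has 1 to 12 rows; each row shifts and turns the commanded pose from where the row before left it, along the tool's axes as they then stand; what a row does not reach is not made up. A row lasts 1/10 s, in which the tool goes at most 50 mm and 8.59 degrees, less where a joint would pass 70% of its speed; a pose out of reach is approached as far as the arm can. A call is refused whole if a number of a shift passes 0.05 or a number of a turn 0.15, either way. A call with a gripper value outside its range is refused whole. The fingers move at their own pace and stop on an object; "force" is the grip in N (left out, the last holds). Time passes only in rows, so rows that do not move let the fingers close. It gives the time, the measured TCP pose, the force and the opening at its end, in the units of the state.
- bot.read_state(): the state, without advancing time (a new reading comes with each control period).
- read_camera(name): name is "scene" or "top"; returns a dict with "pixels" (480x640x3 uint8, red, green, blue), "range_z" (480x640 float32, m along the optical axis (not along the pixel's ray), 0 where there is no reading), "intrinsics" (3x3 intrinsics, pixels), "dist_coeffs" ([k1, k2, p1, p2, k3] as OpenCV has them; the pictures are not rectified), "camera_from_world" (4x4, takes a point from world to camera coordinates). Camera axes: x right, y up, looking along -z (the intrinsics and any distortion apply to the point x, -y, -z); pixel columns grow to the right and rows downward; lengths in m; the calibration is good to about 2 mm. A picture is of the moment at which its call begins.
- bot.finish_job(): hands the job in, once; it reports no verdict.
The state is a dict: "time": time; "q": joint angles; "joint_vel": joint speeds; "joint_torque": joint torques, N m; "tool_pos": TCP position; "tcp_rot": TCP orientation; "wrist_force": force on the tool from outside, world axes, zero at the start; "torque": the same for the moment, N m; "width": opening from 0.0 (shut) to 1.0 (fully open).
Only numpy, scipy, OpenCV 4.12 (cv2) and the standard library are available. Lean on these libraries where they do the work, as an engineer would, in place of code of your own. Each camera call takes 0.05 s, during which the arm holds its last target.

## Working session

There is one attempt and no reset: what is moved stays moved. The work goes in short steps, Python scripts to look and compute and a tool call to move; the robot and the scene stay as the last step left them, time stands still between calls to the robot, and variables do not carry over. Pictures are saved under pics/ and viewed, and the job is handed in when it is done.

Besides the shell and the picture viewer there is one more tool, called after ">>>" as a command line: name --argument value ..., lists and objects as JSON in quotes. arm_command: Moves the arm, as the interface text tells. Its arguments: {"type":"object","properties":{"rows":{"type":"array","items":{"type":"object","properties":{"delta_rot":{"type":"array","items":{"type":"number"}},"xyz":{"type":"array","items":{"type":"number"}},"gripper":{"type":"number"}}}},"force":{"type":"number"}},"required":["rows"]}

```bash
mkdir -p pics; ls
cat > h.py <<'E'
import numpy as np, cv2
from workcell import bot, read_camera
def cap(n,f):
    c=read_camera(n); cv2.imwrite('pics/'+f,c['pixels'][:,:,::-1]); np.savez('pics/'+f+'.npz',**c); return c
def ld(f): return dict(np.load('pics/'+f+'.npz'))
def cloud(c):
    K=c['intrinsics'];u,v=np.meshgrid(np.arange(640.),np.arange(480.))
    p=cv2.undistortPoints(np.stack([u.ravel(),v.ravel()],1)[:,None],K,c['dist_coeffs']).reshape(480,640,2)
    d=c['range_z'];pc=np.stack([p[...,0]*d,-p[...,1]*d,-d,np.ones_like(d)],-1)
    return (pc@np.linalg.inv(c['camera_from_world']).T)[...,:3]
E
python3 - <<'E'
from h import *
a=cap('scene','s0.png');b=cap('top','t0.png')
for c in (a,b):print(c['intrinsics'],c['dist_coeffs'],np.linalg.inv(c['camera_from_world']).round(3),(c['range_z']>0).mean())
print(bot.read_state())
E
```

```text
pics
[[544.76137655   0.         322.67226139]
 [  0.         544.76137655 239.00934866]
 [  0.           0.           1.        ]] [0.01939006 0.         0.         0.         0.        ] [[ 0.853 -0.418  0.313  0.935]
 [ 0.522  0.697 -0.491 -0.387]
 [-0.013  0.582  0.813  0.93 ]
 [ 0.     0.     0.     1.   ]] 0.9959114583333334
[[549.57026911   0.         313.52529986]
 [  0.         549.57026911 244.50345928]
 [  0.           0.           1.        ]] [-0.01497693  0.          0.          0.          0.        ] [[ 0.003  0.992 -0.123  0.486]
 [-1.     0.003  0.002  0.099]
 [ 0.002  0.123  0.992  1.124]
 [ 0.     0.     0.     1.   ]] 0.996005859375
{'time': 0.1, 'q': array([-1.38491270e+00,  2.64697758e-01,  1.60526981e+00,  5.12890266e-06,
        1.27369489e+00, -3.69074654e-02]), 'joint_vel': array([-0.00109334, -0.00162043, -0.00223942,  0.0005258 ,  0.00266113,
        0.00060918]), 'joint_torque': array([ 4.51661908e-04, -5.16707289e+01, -3.68590021e+01, -5.49194635e-05,
        6.24432927e-03, -1.41146376e-05]), 'tool_pos': array([ 0.14901326, -0.65765523,  0.2300556 ]), 'tcp_rot': array([-2.45355964,  1.9598816 ,  0.00245761]), 'wrist_force': array([-0.1411518 , -0.02781857, -0.11796204]), 'torque': array([ 0.06203056, -0.00084755, -0.00031494]), 'width': 0.9978963069410633}
```

View pics/s0.png

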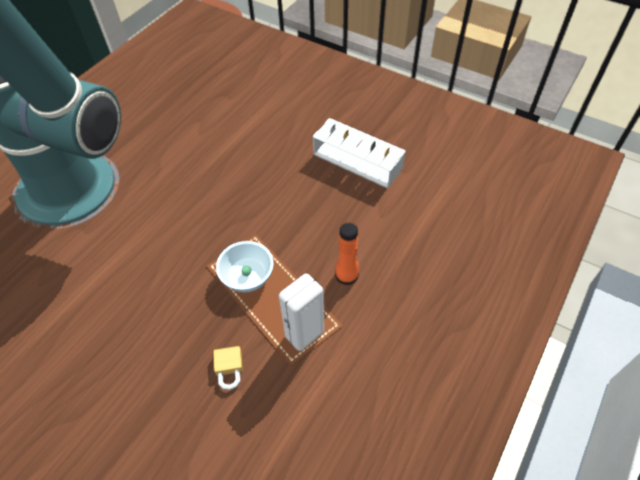

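View pics/t0.png

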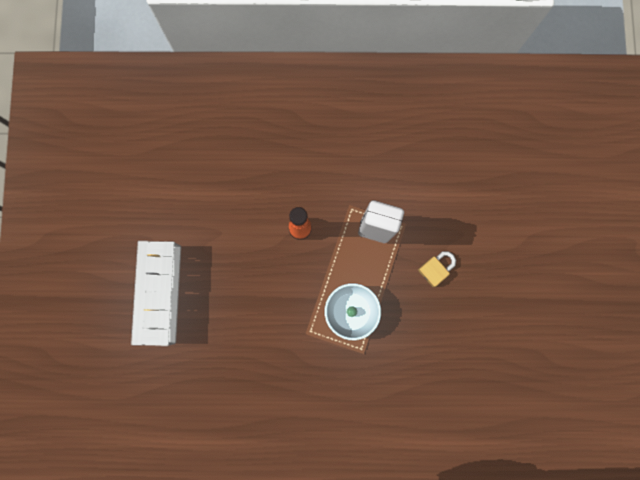

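The top view shows the case at about (382,222), the bowl at (352,311) with the marble at (352,312), the flashlight at (299,222) and the padlock at (435,270). The mat corners are at about (352,209), (405,222), (365,352) and (309,332). Next I'll measure these in world coordinates.

Run:
```python
from h import *
for f in ('t0.png','s0.png'):
    c=ld(f);P=cloud(c);im=c['pixels'];hsv=cv2.cvtColor(im,cv2.COLOR_RGB2HSV)
    X,Y,Z=P[...,0],P[...,1],P[...,2]
    roi=(X>0.2)&(X<0.8)&(Y>-0.25)&(Y<0.2)
    print(f,'table z',np.median(Z[roi]))
    # stitching: pale
    h,s,v=[hsv[...,i].astype(int) for i in range(3)]
    st=roi&(Z<0.012)&(Z>-0.01)&(v>150)&(s<150)
    cv2.imwrite('pics/st_'+f,(st*255).astype(np.uint8))
    n,l,stt,ce=cv2.connectedComponentsWithStats(cv2.dilate(st.astype(np.uint8),np.ones((5,5))))
    print(stt[:,4])
    k=1+np.argmax(stt[1:,4]); m=st&(l==k)
    r=cv2.minAreaRect(np.stack([X[m],Y[m]],1).astype(np.float32));print('stitch',r,cv2.boxPoints(r).round(4).tolist(),m.sum())
    # tall things
    m=roi&(Z>0.02); n,l,stt,ce=cv2.connectedComponentsWithStats(m.astype(np.uint8))
    for k in range(1,n):
        if stt[k,4]<80: continue
        q=P[l==k]; zt=np.percentile(q[:,2],98); t=q[q[:,2]>zt-0.006]
        print('blob',stt[k,4],'ztop',zt.round(4),'min',q.min(0).round(3),'max',q.max(0).round(3),'top rect',[np.round(a,4) for a in cv2.minAreaRect(t[:,:2].astype(np.float32))])
```

```text
t0.png table z -0.0001104528568192098
[302504     25    216   4128    258     25     44]
stitch ((0.534225583076477, 0.009963572025299072), (0.1286812424659729, 0.2283903956413269), 71.5949935913086) [[0.40560001134872437, -0.014999999664723873], [0.6223000288009644, -0.08709999918937683], [0.6628999710083008, 0.03500000014901161], [0.44620001316070557, 0.1071000024676323]] 1722
blob 1336 ztop 0.1655 min [ 0.486 -0.063  0.02 ] max [0.685 0.099 1.124] top rect [array([0.5756, 0.0148]), array([0.0647, 0.237 ]), np.float64(61.9907)]
blob 549 ztop 0.1568 min [0.486 0.099 0.02 ] max [0.675 0.146 1.124] top rect [array([0.582 , 0.1063]), array([0.1895, 0.0318]), np.float64(13.8333)]
blob 326 ztop 0.0261 min [ 0.486 -0.174  0.02 ] max [0.596 0.099 1.124] top rect [array([ 0.5211, -0.0402]), array([0.0496, 0.2827]), np.float64(24.0097)]
blob 909 ztop 0.0453 min [ 0.435 -0.034  0.02 ] max [0.542 0.099 1.124] top rect [array([0.4897, 0.0216]), array([0.111 , 0.1081]), np.float64(48.3031)]
blob 90 ztop 0.0311 min [0.479 0.012 0.02 ] max [0.499 0.03  0.033] top rect [array([0.4883, 0.0212]), arr
[... 738 characters left out ...]
57] top rect [array([0.6639, 0.1226]), array([0.032 , 0.0315]), np.float64(71.6252)]
blob 944 ztop 0.0441 min [ 0.438 -0.036  0.02 ] max [0.549 0.074 0.047] top rect [array([0.4937, 0.0188]), array([0.1072, 0.1086]), np.float64(18.8692)]
blob 81 ztop 0.0297 min [0.483 0.007 0.02 ] max [0.505 0.027 0.031] top rect [array([0.495 , 0.0171]), array([0.0188, 0.0161]), np.float64(85.2614)]
blob 2429 ztop 0.1638 min [ 0.633 -0.067  0.02 ] max [0.692 0.003 0.167] top rect [array([ 0.6627, -0.0307]), array([0.0641, 0.0453]), np.float64(72.5699)]
blob 416 ztop 0.0249 min [ 0.546 -0.175  0.02 ] max [ 0.603 -0.119  0.026] top rect [array([ 0.5751, -0.1482]), array([0.0471, 0.0417]), np.float64(41.2633)]
```

Run:
```python
from h import *
c=ld('t0.png');cv2.imwrite('pics/z.png',cv2.resize(c['pixels'][180:370,270:470,::-1],(800,760*1))[:600] if 0 else cv2.resize(c['pixels'][190:360,270:470,::-1],None,fx=3.5,fy=3.5))
c=ld('s0.png');cv2.imwrite('pics/z2.png',cv2.resize(c['pixels'][215:395,190:380,::-1],None,fx=3.2,fy=3.2))
```

```text
(no output)
```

View pics/z.png

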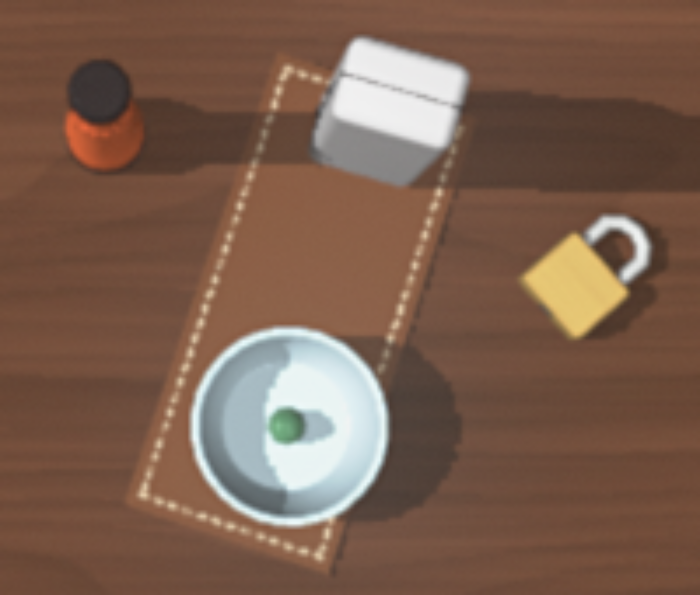

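View pics/z2.png

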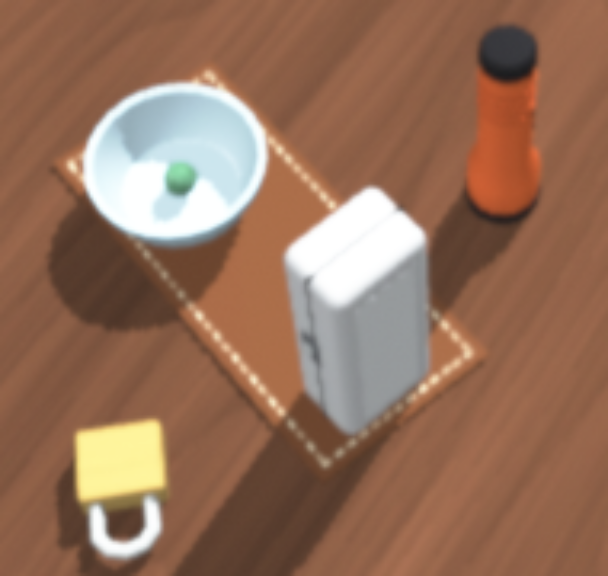

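The catch is on the padlock side, which is mat +y. I'll fit the stitch lines in both views and average the results.

```bash
cat >> h.py <<'E'
def ray(c,uv,z):
    p=cv2.undistortPoints(np.array(uv,float).reshape(-1,1,2),c['intrinsics'],c['dist_coeffs']).reshape(-1,2)
    T=np.linalg.inv(c['camera_from_world']);d=np.c_[p[:,0],-p[:,1],-np.ones(len(p))]@T[:3,:3].T
    o=T[:3,3];t=(z-o[2])/d[:,2];return o+d*t[:,None]
E
python3 - <<'E'
from h import *
seeds={'t0.png':[(270+287/3.5,190+68/3.5),(270+145/3.5,190+494/3.5),(270+322/3.5,190+556/3.5),(270+460/3.5,190+133/3.5)],
's0.png':[(190+472/3.2,215+352/3.2),(190+209/3.2,215+74/3.2),(190+70/3.2,215+165/3.2),(190+325/3.2,215+463/3.2)]}
for f,s in seeds.items():
    c=ld(f);g=cv2.cvtColor(c['pixels'],cv2.COLOR_RGB2GRAY);th=cv2.morphologyEx(g,cv2.MORPH_TOPHAT,np.ones((7,7)))
    w=ray(c,s,0.003);print(f,'seed corners',w[:,:2].round(4).tolist())
    hsv=cv2.cvtColor(c['pixels'],cv2.COLOR_RGB2HSV)
    vv,uu=np.nonzero((th>18)&(hsv[...,1]>50)&(hsv[...,0]<25));Q=ray(c,np.c_[uu,vv],0.003)[:,:2];wt=th[vv,uu].astype(float)
    L=[]
    for i in range(4):
        a,b=w[i,:2],w[(i+1)%4,:2];d=(b-a)/np.linalg.norm(b-a);n=np.array([-d[1],d[0]])
        for it in range(2):
            tt=(Q-a)@d;k=(np.abs((Q-a)@n)<.004)&(tt>0.01)&(tt<np.linalg.norm(b-a)-0.01)
            vx,vy,x0,y0=cv2.fitLine(Q[k].astype(np.float32),cv2.DIST_HUBER,0,1e-4,1e-4).ravel()
            a=np.array([x0,y0])-d*np.dot(np.array([x0,y0])-w[i,:2],d);d=np.array([vx,vy])*np.sign(vx*d[0]+vy*d[1]);n=np.array([-d[1],d[0]])
        L.append((a,d,n));print(i,k.sum(),np.degrees(np.arctan2(d[1],d[0])).round(2))
    C=[]
    for i in range(4):
        n1,a1=L[i][2],L[i][0];n0,a0=L[i-1][2],L[i-1][0]
        C.append(np.linalg.solve([n0,n1],[n0@a0,n1@a1]))
    C=np.array(C);print('corners',C.round(4).tolist(),'centre',C.mean(0).round(4),[np.linalg.norm(C[i]-C[(i+1)%4]).round(4) for i in range(4)])
E
```

```text
t0.png seed corners [[0.6984, 0.0173], [0.4488, 0.1005], [0.4139, -0.0012], [0.6598, -0.0845]]
0 253 161.34
1 107 -108.8
2 157 -18.69
3 6 71.5
corners [[0.6987, 0.0191], [0.4491, 0.1034], [0.4143, 0.0011], [0.6644, -0.0835]] centre [0.5566 0.01  ] [np.float64(0.2635), np.float64(0.108), np.float64(0.264), np.float64(0.1082)]
s0.png seed corners [[0.7054, 0.018], [0.4552, 0.1023], [0.4211, -0.0008], [0.6695, -0.0844]]
0 131 161.18Traceback (most recent call last):
  File "<stdin>", line 14, in <module>
cv2.error: OpenCV(4.12.0) /io/opencv/modules/imgproc/src/linefit.cpp:50: error: (-215:Assertion failed) count > 0 in function 'fitLine2D_wods'
```

Run:
```python
from h import *
for f in ('t0.png','s0.png'):
    c=ld(f);P=cloud(c);P[c['range_z']==0]=9;im=c['pixels'];X,Y,Z=P[...,0],P[...,1],P[...,2]
    roi=(X>0.2)&(X<0.8)&(Y>-0.25)&(Y<0.2)
    for nm,b,zr in (('case',(.62,.70,-.08,.02),(.155,.17)),('bowl',(.42,.56,-.05,.09),(.038,.05)),('flash',(.62,.70,.08,.16),(.150,.162)),('flashlow',(.6,.70,.06,.16),(.01,.05)),('padl',(.52,.62,-.2,-.1),(.015,.03))):
        m=(X>b[0])&(X<b[1])&(Y>b[2])&(Y<b[3])&(Z>zr[0])&(Z<zr[1]);q=P[m]
        r=cv2.minAreaRect(q[:,:2].astype(np.float32));print(f,nm,m.sum(),np.round(r[0],4),np.round(r[1],4),round(r[2],1),'z',np.median(q[:,2]).round(4),cv2.boxPoints(r).round(3).tolist() if nm in('case','padl') else '')
        if nm=='bowl': print(np.round(cv2.fitEllipse(cv2.convexHull(q[:,:2].astype(np.float32)))[0],4))
```

```text
t0.png case 881 [ 0.6573 -0.0286] [0.0642 0.0463] 73.1 z 0.1616 [[0.6259999871253967, -0.05299999937415123], [0.6700000166893005, -0.06599999964237213], [0.6890000104904175, -0.004999999888241291], [0.6439999938011169, 0.008999999612569809]]
t0.png bowl 392 [0.4886 0.0202] [0.1079 0.107 ] 90.0 z 0.042 
[0.4888 0.0206]
t0.png flash 252 [0.6589 0.1252] [0.0313 0.0317] 14.3 z 0.1538 
t0.png flashlow 168 [0.6531 0.1243] [0.0338 0.0435] 8.8 z 0.0385 
t0.png padl 524 [ 0.5785 -0.1571] [0.0485 0.0696] 40.3 z 0.0207 [[0.5379999876022339, -0.1459999978542328], [0.5830000042915344, -0.19900000095367432], [0.6200000047683716, -0.1679999977350235], [0.5740000009536743, -0.11500000208616257]]
s0.png case 946 [ 0.6629 -0.0307] [0.0648 0.0456] 72.6 z 0.1613 [[0.6309999823570251, -0.054999999701976776], [0.675000011920929, -0.06800000369548798], [0.6940000057220459, -0.007000000216066837], [0.6510000228881836, 0.007000000216066837]]
s0.png bowl 371 [0.4937 0.0188] [0.1072 0.1086] 18.9 z 0.0412 
[0.4939 0.019 ]
s0.png flash 222 [0.6639 0.1226] [0.032  0.0315] 71.6 z 0.1537 
s0.png flashlow 325 [0.6666 0.1173] [0.0444 0.0335] 24.6 z 0.0348 
s0.png padl 640 [ 0.5853 -0.1601] [0.0484 0.0738] 41.1 z 0.0208 [[0.5429999828338623, -0.14800000190734863], [0.5910000205039978, -0.20399999618530273], [0.628000020980835, -0.1720000058412552], [0.5789999961853027, -0.11599999666213989]]
```

>>> arm_command --rows '[{"delta_rot":[0,0,-0.147],"gripper":0.06},{"delta_rot":[0,0,-0.147],"gripper":0.06},{"delta_rot":[0,0,-0.147],"gripper":0.06},{"delta_rot":[0,0,-0.147],"gripper":0.06},{"delta_rot":[0,0,-0.147],"gripper":0.06},{"delta_rot":[0,0,-0.147],"gripper":0.06},{"delta_rot":[0,0,-0.147],"gripper":0.06},{"gripper":0.06}]'

```text
invalid input
```

```bash
cat >> h.py <<'E'
from scipy.spatial.transform import Rotation as R
def plan(target):
    s=bot.read_state();M=R.from_rotvec(s['tcp_rot']).as_matrix();d=np.array(target)-s['tool_pos']
    print('t',s['time'],'pos',s['tool_pos'].round(4),'xang',np.degrees(np.arctan2(M[1,0],M[0,0])).round(2),'z',M[:,2].round(3),'F',s['wrist_force'].round(2),'w',round(s['width'],3),'q',s['q'].round(2))
    print('tool shift',(M.T@d).round(4))
MC=np.array([.5597,.0095]);MX=np.array([np.cos(np.radians(161.3)),np.sin(np.radians(161.3))]);MY=np.array([-MX[1],MX[0]])
def mw(x,y): return MC+x*MX+y*MY
def wm(p): p=np.array(p)[:2]-MC; return np.array([p@MX,p@MY])
E
python3 - <<'E'
from h import *
b=(0.4913,0.0198);print('bowl m',wm(b),'case m',wm((.660,-.0296)),'flash',wm((.6614,.124)),'padl',wm((.572,-.155)))
p=mw(wm(b)[0],wm(b)[1]-0.085);print(p)
plan([*p,0.231])
E
```

```text
bowl m [0.0680915  0.01217366] case m [-0.10754116  0.00487844] flash [-0.0596211  -0.14106192] padl [-0.06439152  0.15187255]
[0.5185521  0.10031287]
t 0.1 pos [ 0.149  -0.6577  0.2301] xang -77.24 z [-0.     0.002 -1.   ] F [-0.14 -0.03 -0.12] w 0.998 q [-1.38  0.26  1.61  0.    1.27 -0.04]
tool shift [-6.576e-01 -5.279e-01  5.000e-04]
```

>>> arm_command --rows '[{"xyz":[0,0,0],"delta_rot":[0,0,-0.147],"gripper":0.06},{"xyz":[0,0,0],"delta_rot":[0,0,-0.147],"gripper":0.06},{"xyz":[0,0,0],"delta_rot":[0,0,-0.147],"gripper":0.06},{"xyz":[0,0,0],"delta_rot":[0,0,-0.147],"gripper":0.06},{"xyz":[0,0,0],"delta_rot":[0,0,-0.147],"gripper":0.06},{"xyz":[0,0,0],"delta_rot":[0,0,-0.147],"gripper":0.06},{"xyz":[0,0,0],"delta_rot":[0,0,-0.147],"gripper":0.06}]'

```text
time: 0.8
tool_pos: [0.1491, -0.6579, 0.2305]
tcp_rot: [-3.102, 0.489, 0.001]
wrist_force: [-0.7, -0.1, -0.0]
width: 0.706
```

Run:
```python
from h import *
plan([.5186,.1003,0.231])
```

```text
t 0.8 pos [ 0.1491 -0.6579  0.2305] xang -17.93 z [-0.     0.001 -1.   ] F [-0.67 -0.13 -0.02] w 0.706 q [-1.38  0.26  1.6  -0.    1.27 -1.07]
tool shift [ 1.182e-01 -8.351e-01  4.000e-04]
```

>>> arm_command --rows '[{"xyz":[0.0059,-0.03,0],"delta_rot":[0,0,0],"gripper":0.06},{"xyz":[0.0059,-0.0418,0],"delta_rot":[0,0,0],"gripper":0.06},{"xyz":[0.0059,-0.0418,0],"delta_rot":[0,0,0],"gripper":0.06},{"xyz":[0.0059,-0.0418,0],"delta_rot":[0,0,0],"gripper":0.06},{"xyz":[0.0059,-0.0418,0],"delta_rot":[0,0,0],"gripper":0.06},{"xyz":[0.0059,-0.0418,0],"delta_rot":[0,0,0],"gripper":0.06},{"xyz":[0.0059,-0.0418,0],"delta_rot":[0,0,0],"gripper":0.06},{"xyz":[0.0059,-0.0418,0],"delta_rot":[0,0,0],"gripper":0.06},{"xyz":[0.0059,-0.0418,0],"delta_rot":[0,0,0],"gripper":0.06},{"xyz":[0.0059,-0.0418,0],"delta_rot":[0,0,0],"gripper":0.06}]'

```text
time: 1.8
tool_pos: [0.3327, -0.2893, 0.2309]
tcp_rot: [-3.101, 0.5, 0.0]
wrist_force: [0.0, -0.7, -0.2]
width: 0.702
```

>>> arm_command --rows '[{"xyz":[0.0059,-0.0418,0],"delta_rot":[0,0,0],"gripper":0.06},{"xyz":[0.0059,-0.0418,0],"delta_rot":[0,0,0],"gripper":0.06},{"xyz":[0.0059,-0.0418,0],"delta_rot":[0,0,0],"gripper":0.06},{"xyz":[0.0059,-0.0418,0],"delta_rot":[0,0,0],"gripper":0.06},{"xyz":[0.0059,-0.0418,0],"delta_rot":[0,0,0],"gripper":0.06},{"xyz":[0.0059,-0.0418,0],"delta_rot":[0,0,0],"gripper":0.06},{"xyz":[0.0059,-0.0418,0],"delta_rot":[0,0,0],"gripper":0.06},{"xyz":[0.0059,-0.0418,0],"delta_rot":[0,0,0],"gripper":0.06},{"xyz":[0.0059,-0.0418,0],"delta_rot":[0,0,0],"gripper":0.06},{"xyz":[0.0059,-0.03,0],"delta_rot":[0,0,0],"gripper":0.06},{"xyz":[0,-0.02,0],"delta_rot":[0,0,0],"gripper":0.06}]'

```text
time: 2.9
tool_pos: [0.5229, 0.0973, 0.2307]
tcp_rot: [-3.102, 0.496, 0.001]
wrist_force: [-0.0, -0.5, -0.7]
width: 0.699
```

Run:
```python
from h import *
plan([.5186,.1003,0.02])
cap('scene','s1.png');cap('top','t1.png')
```

```text
t 2.9 pos [0.5229 0.0973 0.2307] xang -18.17 z [-0.  0. -1.] F [-0.03 -0.53 -0.68] w 0.699 q [ 0.14 -0.01  1.91  0.    1.24  0.45]
tool shift [-0.0049 -0.0015  0.2107]
```

View pics/s1.png

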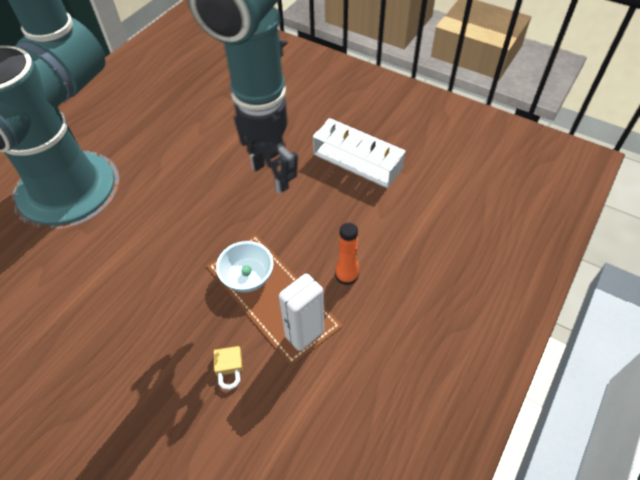

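The gripper hovers at about (272,165), beyond the bowl at (246,267). Lowering it now.

>>> arm_command --rows '[{"xyz":[-0.005,-0.0015,0.03],"delta_rot":[0,0,0],"gripper":0.06},{"xyz":[0,0,0.03],"delta_rot":[0,0,0],"gripper":0.06},{"xyz":[0,0,0.03],"delta_rot":[0,0,0],"gripper":0.06},{"xyz":[0,0,0.03],"delta_rot":[0,0,0],"gripper":0.06},{"xyz":[0,0,0.03],"delta_rot":[0,0,0],"gripper":0.06},{"xyz":[0,0,0.03],"delta_rot":[0,0,0],"gripper":0.06},{"xyz":[0,0,0.02],"delta_rot":[0,0,0],"gripper":0.06},{"xyz":[0,0,0.01],"delta_rot":[0,0,0],"gripper":0.06},{"xyz":[0,0,0],"delta_rot":[0,0,0],"gripper":0.06}]'

```text
time: 3.9
tool_pos: [0.5162, 0.0971, 0.0197]
tcp_rot: [3.1, -0.5, -0.006]
wrist_force: [0.0, 0.6, 0.0]
width: 0.702
```

Run:
```python
from h import *
plan([.5186,.1003,0.02])
a=cap('scene','s2.png');b=cap('top','t2.png')
cv2.imwrite('pics/z3.png',np.hstack([cv2.resize(a['pixels'][120:360,160:380,::-1],(400,436)),cv2.resize(b['pixels'][170:390,250:450,::-1],(396,436))]))
```

```text
t 3.9 pos [0.5162 0.0971 0.0197] xang -18.31 z [-0.004 -0.001 -1.   ] F [0.02 0.6  0.01] w 0.702 q [ 0.14  0.22  2.1  -0.    0.83  0.46]
tool shift [ 0.0013 -0.0038 -0.0003]
```

View pics/z3.png

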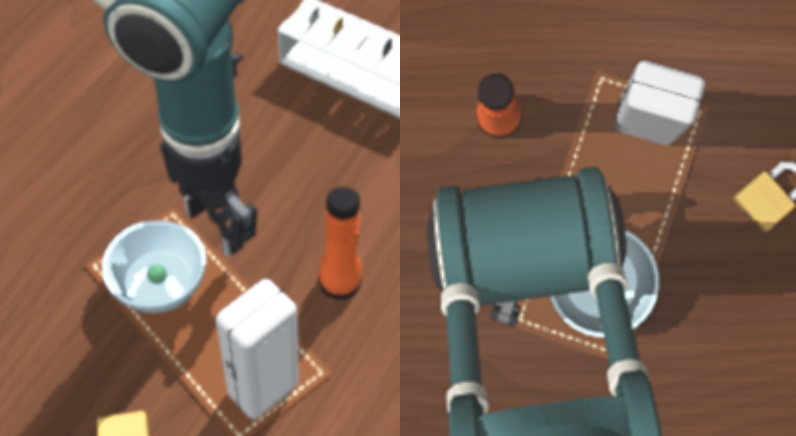

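The fingertip midpoint, pushed along mat +y, passes through the bowl centre. Starting a slow push.

>>> arm_command --rows '[{"xyz":[0,0.004,0],"delta_rot":[0,0,0],"gripper":0.06},{"xyz":[0,0.004,0],"delta_rot":[0,0,0],"gripper":0.06},{"xyz":[0,0.003,0],"delta_rot":[0,0,0],"gripper":0.06},{"xyz":[0,0.002,0],"delta_rot":[0,0,0],"gripper":0.06},{"xyz":[0,0.0015,0],"delta_rot":[0,0,0],"gripper":0.06},{"xyz":[0,0.0015,0],"delta_rot":[0,0,0],"gripper":0.06},{"xyz":[0,0.0015,0],"delta_rot":[0,0,0],"gripper":0.06},{"xyz":[0,0.0015,0],"delta_rot":[0,0,0],"gripper":0.06},{"xyz":[0,0.0015,0],"delta_rot":[0,0,0],"gripper":0.06},{"xyz":[0,0.0015,0],"delta_rot":[0,0,0],"gripper":0.06},{"xyz":[0,0.0015,0],"delta_rot":[0,0,0],"gripper":0.06},{"xyz":[0,0.0015,0],"delta_rot":[0,0,0],"gripper":0.06}]'

```text
time: 5.2
tool_pos: [0.5101, 0.0744, 0.0213]
tcp_rot: [-3.101, 0.499, -0.0]
wrist_force: [-1.2, 1.5, -0.4]
width: 0.703
```

>>> arm_command --rows '[{"xyz":[0,0.0015,0],"delta_rot":[0,0,0],"gripper":0.06},{"xyz":[0,0.0015,0],"delta_rot":[0,0,0],"gripper":0.06},{"xyz":[0,0.0015,0],"delta_rot":[0,0,0],"gripper":0.06},{"xyz":[0,0.0015,0],"delta_rot":[0,0,0],"gripper":0.06},{"xyz":[0,0.0015,0],"delta_rot":[0,0,0],"gripper":0.06},{"xyz":[0,0.0015,0],"delta_rot":[0,0,0],"gripper":0.06},{"xyz":[0,0.0015,0],"delta_rot":[0,0,0],"gripper":0.06}]'

```text
time: 5.9
tool_pos: [0.507, 0.0642, 0.0213]
tcp_rot: [-3.102, 0.499, -0.001]
wrist_force: [0.3, 1.0, -1.0]
width: 0.7
```

```bash
cat >> h.py <<'E'
def bowlloc(f,suf):
    c=ld(f);P=cloud(c);h=cv2.cvtColor(c['pixels'],cv2.COLOR_RGB2HSV).astype(int)
    m=(h[...,0]>80)&(h[...,0]<115)&(h[...,1]<90)&(h[...,2]>120)&(P[...,2]>.034)&(P[...,2]<.05)&(P[...,0]>.35)&(P[...,0]<.6)&(abs(P[...,1])<.2)
    q=P[m][:,:2].astype(np.float32);return cv2.minEnclosingCircle(q),m.sum(),P[m][:,2].min(),P[m][:,2].max()
def look(n):
    a=cap('scene','s%d.png'%n);b=cap('top','t%d.png'%n)
    cv2.imwrite('pics/w%d.png'%n,np.hstack([cv2.resize(a['pixels'][120:400,140:380,::-1],(400,466)),cv2.resize(b['pixels'][170:400,250:450,::-1],(400,460))[:] if 0 else cv2.resize(b['pixels'][170:400,250:450,::-1],(400,466))]))
    try: print(bowlloc('s%d.png'%n,''))
    except Exception as e: print(e)
E
python3 - <<'E'
from h import *
plan([.5186,.1003,0.02]);print(bowlloc('s0.png',0));look(4)
E
```

```text
t 5.9 pos [0.507  0.0642 0.0213] xang -18.28 z [ 0. -0. -1.] F [ 0.33  1.   -0.98] w 0.7 q [ 0.08  0.19  2.13 -0.    0.82  0.4 ]
tool shift [-0.0003 -0.0379  0.0014]
(((0.493400901556015, 0.018545106053352356), 0.05584518983960152), np.int64(496), np.float64(0.034080952406915554), np.float64(0.04659596732612581))
(((0.492986261844635, 0.01161922700703144), 0.05751921981573105), np.int64(515), np.float64(0.03400362838129711), np.float64(0.04830195136651394))
```

View pics/w4.png

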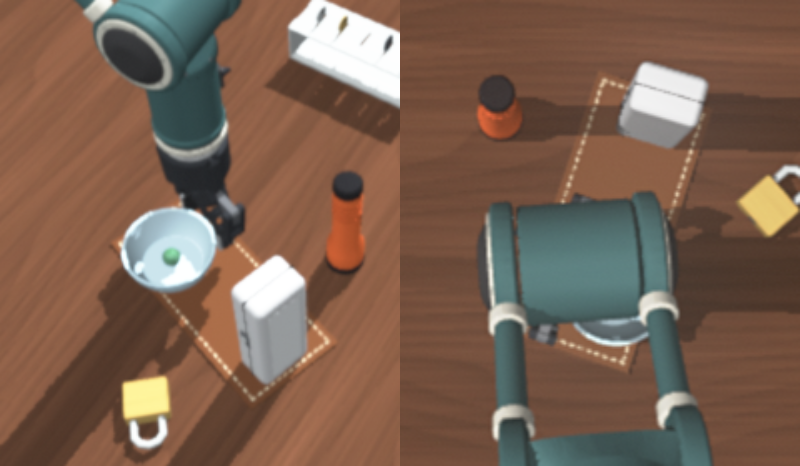

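The bowl has moved about 7 mm upright with the marble central, and the force is about 1 N. Continuing.

>>> arm_command --rows '[{"xyz":[0,0.002,0],"delta_rot":[0,0,0],"gripper":0.06},{"xyz":[0,0.002,0],"delta_rot":[0,0,0],"gripper":0.06},{"xyz":[0,0.002,0],"delta_rot":[0,0,0],"gripper":0.06},{"xyz":[0,0.002,0],"delta_rot":[0,0,0],"gripper":0.06},{"xyz":[0,0.002,0],"delta_rot":[0,0,0],"gripper":0.06},{"xyz":[0,0.002,0],"delta_rot":[0,0,0],"gripper":0.06},{"xyz":[0,0.002,0],"delta_rot":[0,0,0],"gripper":0.06},{"xyz":[0,0.002,0],"delta_rot":[0,0,0],"gripper":0.06},{"xyz":[0,0.002,0],"delta_rot":[0,0,0],"gripper":0.06},{"xyz":[0,0.002,0],"delta_rot":[0,0,0],"gripper":0.06},{"xyz":[0,0.002,0],"delta_rot":[0,0,0],"gripper":0.06},{"xyz":[0,0.002,0],"delta_rot":[0,0,0],"gripper":0.06}]'

```text
time: 7.2
tool_pos: [0.4994, 0.0415, 0.0214]
tcp_rot: [-3.102, 0.499, -0.0]
wrist_force: [0.7, 1.5, 0.1]
width: 0.699
```

>>> arm_command --rows '[{"xyz":[0,0.002,0],"delta_rot":[0,0,0],"gripper":0.06},{"xyz":[0,0.002,0],"delta_rot":[0,0,0],"gripper":0.06},{"xyz":[0,0.002,0],"delta_rot":[0,0,0],"gripper":0.06},{"xyz":[0,0.002,0],"delta_rot":[0,0,0],"gripper":0.06},{"xyz":[0,0.002,0],"delta_rot":[0,0,0],"gripper":0.06},{"xyz":[0,0.002,0],"delta_rot":[0,0,0],"gripper":0.06},{"xyz":[0,0.002,0],"delta_rot":[0,0,0],"gripper":0.06},{"xyz":[0,0.002,0],"delta_rot":[0,0,0],"gripper":0.06}]'

```text
time: 8.0
tool_pos: [0.4945, 0.0263, 0.0215]
tcp_rot: [-3.101, 0.499, -0.001]
wrist_force: [1.2, 2.5, 2.9]
width: 0.704
```

Run:
```python
from h import *
plan([.5186,.1003,0.02]);look(5)
```

```text
t 8.0 pos [0.4945 0.0263 0.0215] xang -18.29 z [ 0.001  0.    -1.   ] F [1.24 2.52 2.92] w 0.704 q [0.   0.16 2.16 0.   0.82 0.32]
tool shift [-0.0003 -0.0778  0.0015]
(((0.48014891147613525, -0.02511473186314106), 0.058200765401124954), np.int64(521), np.float64(0.03408591090786084), np.float64(0.049492460996616305))
```

View pics/w5.png

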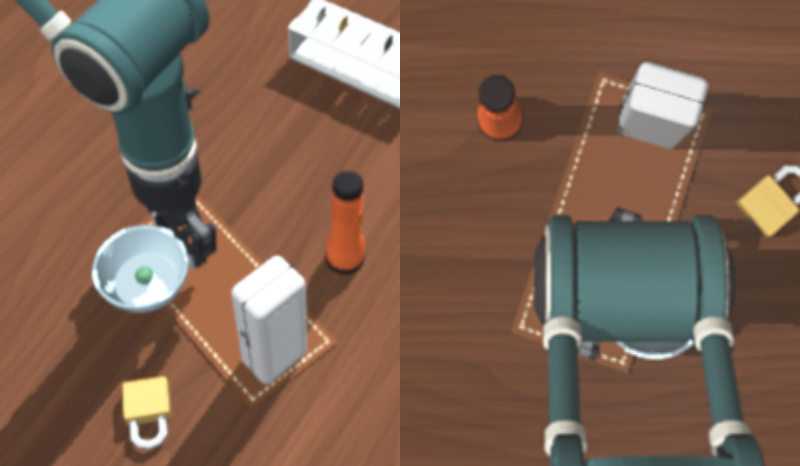

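The bowl is at the tipping point on the mat edge with the marble still central. Continuing slowly.

>>> arm_command --rows '[{"xyz":[0,0.0015,0],"delta_rot":[0,0,0],"gripper":0.06},{"xyz":[0,0.0015,0],"delta_rot":[0,0,0],"gripper":0.06},{"xyz":[0,0.0015,0],"delta_rot":[0,0,0],"gripper":0.06},{"xyz":[0,0.0015,0],"delta_rot":[0,0,0],"gripper":0.06},{"xyz":[0,0.0015,0],"delta_rot":[0,0,0],"gripper":0.06},{"xyz":[0,0.0015,0],"delta_rot":[0,0,0],"gripper":0.06},{"xyz":[0,0.0015,0],"delta_rot":[0,0,0],"gripper":0.06},{"xyz":[0,0.0015,0],"delta_rot":[0,0,0],"gripper":0.06}]'

```text
time: 8.9
tool_pos: [0.4902, 0.0149, 0.0211]
tcp_rot: [3.102, -0.499, -0.001]
wrist_force: [0.1, 1.9, -0.7]
width: 0.702
```

Run:
```python
from h import *
plan([.5186,.1003,0.02]);look(6)
```

```text
t 8.9 pos [0.4902 0.0149 0.0211] xang -18.28 z [-0.001  0.    -1.   ] F [ 0.12  1.92 -0.66] w 0.702 q [-0.02  0.15  2.17  0.    0.82  0.3 ]
tool shift [ 0.0002 -0.0901  0.0011]
(((0.47598695755004883, -0.03639112785458565), 0.058586735278367996), np.int64(529), np.float64(0.034007989706775876), np.float64(0.04878318814298144))
```

View pics/w6.png

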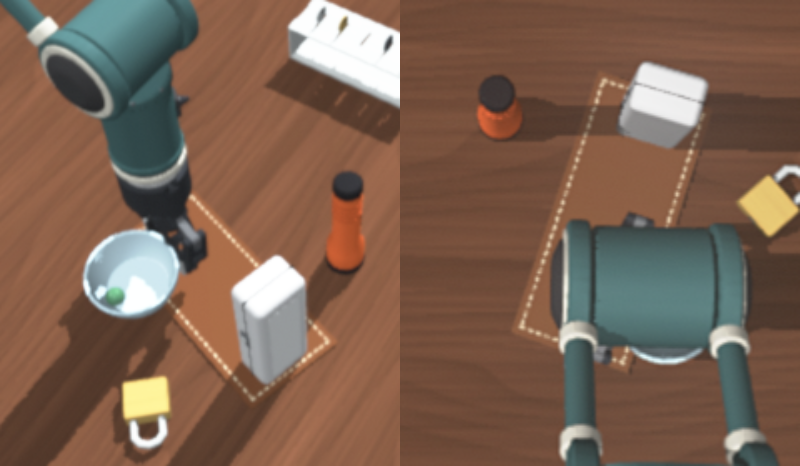

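The bowl tilts slightly over the edge, and the marble has rolled to the low side but is well inside the wall. Continuing.

>>> arm_command --rows '[{"xyz":[0,0.0015,0],"delta_rot":[0,0,0],"gripper":0.06},{"xyz":[0,0.0015,0],"delta_rot":[0,0,0],"gripper":0.06},{"xyz":[0,0.0015,0],"delta_rot":[0,0,0],"gripper":0.06},{"xyz":[0,0.0015,0],"delta_rot":[0,0,0],"gripper":0.06},{"xyz":[0,0.0015,0],"delta_rot":[0,0,0],"gripper":0.06},{"xyz":[0,0.0015,0],"delta_rot":[0,0,0],"gripper":0.06},{"xyz":[0,0.0015,0],"delta_rot":[0,0,0],"gripper":0.06},{"xyz":[0,0.0015,0],"delta_rot":[0,0,0],"gripper":0.06},{"xyz":[0,0.0015,0],"delta_rot":[0,0,0],"gripper":0.06},{"xyz":[0,0.0015,0],"delta_rot":[0,0,0],"gripper":0.06},{"xyz":[0,0.0015,0],"delta_rot":[0,0,0],"gripper":0.06},{"xyz":[0,0.0015,0],"delta_rot":[0,0,0],"gripper":0.06}]'

```text
time: 10.2
tool_pos: [0.4848, -0.0022, 0.0213]
tcp_rot: [3.102, -0.499, -0.0]
wrist_force: [-0.3, 1.8, -0.9]
width: 0.699
```

>>> arm_command --rows '[{"xyz":[0,0.0015,0],"delta_rot":[0,0,0],"gripper":0.06},{"xyz":[0,0.0015,0],"delta_rot":[0,0,0],"gripper":0.06},{"xyz":[0,0.0015,0],"delta_rot":[0,0,0],"gripper":0.06},{"xyz":[0,0.0015,0],"delta_rot":[0,0,0],"gripper":0.06},{"xyz":[0,0.0015,0],"delta_rot":[0,0,0],"gripper":0.06},{"xyz":[0,0.0015,0],"delta_rot":[0,0,0],"gripper":0.06},{"xyz":[0,0.0015,0],"delta_rot":[0,0,0],"gripper":0.06},{"xyz":[0,0.0015,0],"delta_rot":[0,0,0],"gripper":0.06},{"xyz":[0,0.0015,0],"delta_rot":[0,0,0],"gripper":0.06},{"xyz":[0,0.0015,0],"delta_rot":[0,0,0],"gripper":0.06},{"xyz":[0,0.0015,0],"delta_rot":[0,0,0],"gripper":0.06},{"xyz":[0,0.0015,0],"delta_rot":[0,0,0],"gripper":0.06}]'

```text
time: 11.4
tool_pos: [0.4791, -0.0193, 0.0212]
tcp_rot: [-3.102, 0.499, 0.0]
wrist_force: [0.6, 2.1, 0.5]
width: 0.7
```

Run:
```python
from h import *
plan([.5186,.1003,0.02]);look(7);print(wm(bowlloc('s7.png',0)[0][0])-[-.003,0])
```

```text
t 11.4 pos [ 0.4791 -0.0193  0.0212] xang -18.28 z [-0.  0. -1.] F [0.58 2.14 0.49] w 0.7 q [-0.09  0.13  2.19  0.    0.81  0.23]
tool shift [-0.     -0.1259  0.0012]
(((0.465015172958374, -0.07013978064060211), 0.05803961679339409), np.int64(525), np.float64(0.034024070081772884), np.float64(0.049953717679644294))
[0.06715289 0.1057928 ]
```

View pics/w7.png

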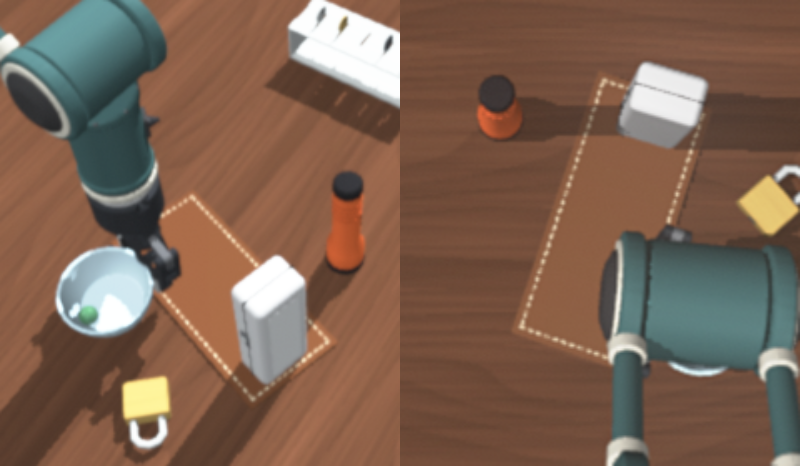

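>>> arm_command --rows '[{"xyz":[0,0.0015,0],"delta_rot":[0,0,0],"gripper":0.06},{"xyz":[0,0.0015,0],"delta_rot":[0,0,0],"gripper":0.06},{"xyz":[0,0.0015,0],"delta_rot":[0,0,0],"gripper":0.06},{"xyz":[0,0.0015,0],"delta_rot":[0,0,0],"gripper":0.06},{"xyz":[0,0.0015,0],"delta_rot":[0,0,0],"gripper":0.06},{"xyz":[0,0.0015,0],"delta_rot":[0,0,0],"gripper":0.06},{"xyz":[0,0.0015,0],"delta_rot":[0,0,0],"gripper":0.06},{"xyz":[0,0.0015,0],"delta_rot":[0,0,0],"gripper":0.06},{"xyz":[0,0.0015,0],"delta_rot":[0,0,0],"gripper":0.06},{"xyz":[0,0.0015,0],"delta_rot":[0,0,0],"gripper":0.06},{"xyz":[0,0.0015,0],"delta_rot":[0,0,0],"gripper":0.06},{"xyz":[0,0.0015,0],"delta_rot":[0,0,0],"gripper":0.06}]'

```text
time: 12.7
tool_pos: [0.4735, -0.0364, 0.0213]
tcp_rot: [-3.102, 0.499, 0.0]
wrist_force: [0.1, 1.9, -0.3]
width: 0.705
```

>>> arm_command --rows '[{"xyz":[0,0.0015,0],"delta_rot":[0,0,0],"gripper":0.06},{"xyz":[0,0.0015,0],"delta_rot":[0,0,0],"gripper":0.06},{"xyz":[0,0.0015,0],"delta_rot":[0,0,0],"gripper":0.06},{"xyz":[0,0.001,0],"delta_rot":[0,0,0],"gripper":0.06},{"xyz":[0,0.0005,0],"delta_rot":[0,0,0],"gripper":0.06},{"xyz":[0,0,0],"delta_rot":[0,0,0],"gripper":0.06},{"xyz":[0,-0.002,0],"delta_rot":[0,0,0],"gripper":0.06},{"xyz":[0,-0.006,0],"delta_rot":[0,0,0],"gripper":0.06},{"xyz":[0,-0.01,0],"delta_rot":[0,0,0],"gripper":0.06},{"xyz":[0,-0.01,0],"delta_rot":[0,0,0],"gripper":0.06}]'

```text
time: 13.7
tool_pos: [0.4809, -0.0147, 0.0214]
tcp_rot: [3.102, -0.499, 0.0]
wrist_force: [0.5, 0.5, -1.0]
width: 0.703
```

Run:
```python
from h import *
plan([.5186,.1003,0.02]);look(8);print(wm(bowlloc('s8.png',0)[0][0])-[-.003,0])
```

```text
t 13.7 pos [ 0.4809 -0.0147  0.0214] xang -18.29 z [ 0. -0. -1.] F [ 0.46  0.53 -1.01] w 0.703 q [-0.08  0.14  2.19 -0.    0.81  0.24]
tool shift [-0.0002 -0.121   0.0014]
(((0.4655243158340454, -0.08337073028087616), 0.06702122837305069), np.int64(463), np.float64(0.03400303648748504), np.float64(0.044373476553721924))
[0.06242861 0.11816206]
```

View pics/w8.png

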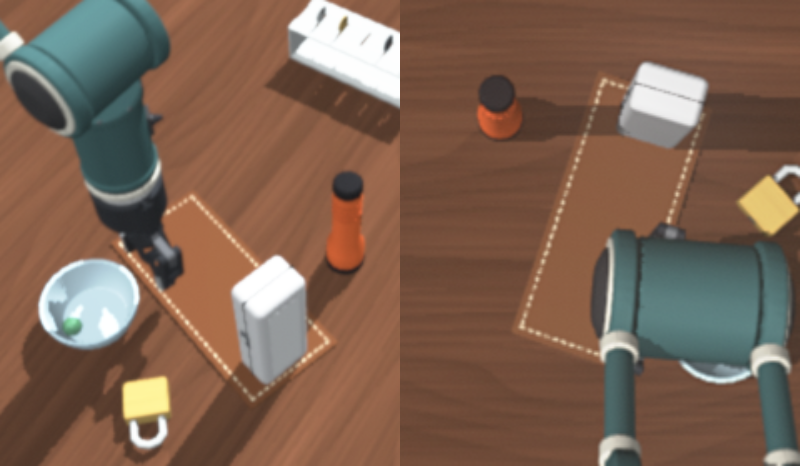

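The bowl is off the mat. Retreating upward and checking with the arm clear.

>>> arm_command --rows '[{"xyz":[0,-0.005,-0.03],"delta_rot":[0,0,0],"gripper":0.06},{"xyz":[0,0,-0.04],"delta_rot":[0,0,0],"gripper":0.06},{"xyz":[0,0,-0.04],"delta_rot":[0,0,0],"gripper":0.06},{"xyz":[0,0,-0.04],"delta_rot":[0,0,0],"gripper":0.04},{"xyz":[0,0,-0.04],"delta_rot":[0,0,0],"gripper":0.02},{"xyz":[0,0,-0.04],"delta_rot":[0,0,0],"gripper":0.02},{"xyz":[0,-0.04,0],"delta_rot":[0,0,0],"gripper":0.02},{"xyz":[0,-0.04,0],"delta_rot":[0,0,0],"gripper":0.02},{"xyz":[0,-0.04,0],"delta_rot":[0,0,0],"gripper":0.02}]'

```text
time: 14.7
tool_pos: [0.5202, 0.1045, 0.2522]
tcp_rot: [-3.101, 0.5, -0.003]
wrist_force: [0.6, -0.5, -0.4]
width: 0.238
```

>>> arm_command --rows '[{"xyz":[0,0,0],"delta_rot":[0,0,-0.143],"gripper":0.02},{"xyz":[0,0,0],"delta_rot":[0,0,-0.143],"gripper":0.02},{"xyz":[0,0,0],"delta_rot":[0,0,-0.143],"gripper":0.02},{"xyz":[0,0,0],"delta_rot":[0,0,-0.143],"gripper":0.02},{"xyz":[0,0,0],"delta_rot":[0,0,-0.143],"gripper":0.02},{"xyz":[0,0,0],"delta_rot":[0,0,-0.143],"gripper":0.02},{"xyz":[0,0,0],"delta_rot":[0,0,-0.143],"gripper":0.02},{"xyz":[0,0,0],"delta_rot":[0,0,-0.143],"gripper":0.02},{"xyz":[0,0,0],"delta_rot":[0,0,-0.143],"gripper":0.02},{"xyz":[0,0,0],"delta_rot":[0,0,-0.143],"gripper":0.02},{"xyz":[0,0,0],"delta_rot":[0,0,-0.143],"gripper":0.02}]'

```text
time: 15.8
tool_pos: [0.5195, 0.1034, 0.2511]
tcp_rot: [2.538, 1.851, -0.001]
wrist_force: [1.1, 0.1, 0.1]
width: 0.229
```

Run:
```python
from h import *
p=mw(-.19,.005);print(p)
plan([*p,0.25]);look(9)
r=bowlloc('s9.png',0);print('bowl mat (scene-corrected)',wm(np.array(r[0][0])-[.0025,-.001]))
c=ld('s9.png');P=cloud(c);h=cv2.cvtColor(c['pixels'],cv2.COLOR_RGB2HSV).astype(int)
m=(h[...,0]>55)&(h[...,0]<88)&(h[...,1]>90)&(P[...,0]>.3)&(P[...,0]<.6)&(abs(P[...,1])<.2)&(P[...,2]<.06);print('marble',m.sum(),np.median(P[m],0))
```

```text
[ 0.73806689 -0.05615252]
t 15.8 pos [0.5195 0.1034 0.2511] xang 72.22 z [-0. -0. -1.] F [1.13 0.14 0.08] w 0.229 q [ 0.15 -0.02  1.89 -0.    1.28 -1.11]
tool shift [-0.0852  0.2569  0.0011]
(((0.45697417855262756, -0.09381644427776337), 0.056302689015865326), np.int64(459), np.float64(0.03412878831010402), np.float64(0.043676059451271065))
bowl mat (scene-corrected) [0.066867   0.13065195]
marble 5 [ 0.45423348 -0.12696611  0.02091064]
```

View pics/w9.png

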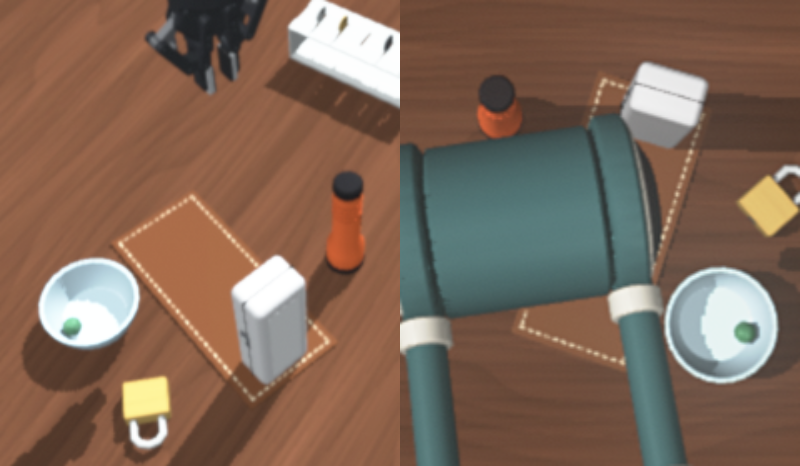

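The bowl sits upright at mat y ≈ 0.131 m, and the marble is about 26 mm off the bowl's centre. In the top crop the bowl is at (721,325) and the marble at (746,332). Next I go behind the case.

>>> arm_command --rows '[{"xyz":[-0.0107,0.0321,0],"delta_rot":[0,0,0],"gripper":0.02},{"xyz":[-0.0107,0.0321,0],"delta_rot":[0,0,0],"gripper":0.02},{"xyz":[-0.0107,0.0321,0],"delta_rot":[0,0,0],"gripper":0.02},{"xyz":[-0.0107,0.0321,0],"delta_rot":[0,0,0],"gripper":0.02},{"xyz":[-0.0107,0.0321,0],"delta_rot":[0,0,0],"gripper":0.02},{"xyz":[-0.0107,0.0321,0],"delta_rot":[0,0,0],"gripper":0.02},{"xyz":[-0.0107,0.0321,0],"delta_rot":[0,0,0],"gripper":0.02},{"xyz":[-0.0107,0.0321,0],"delta_rot":[0,0,0],"gripper":0.02},{"xyz":[0,0,0],"delta_rot":[0,0,0],"gripper":0.02},{"xyz":[0,0,0],"delta_rot":[0,0,0],"gripper":0.02}]'

```text
time: 16.9
tool_pos: [0.737, -0.0584, 0.2502]
tcp_rot: [-2.546, -1.838, 0.002]
wrist_force: [-0.2, 0.1, 0.7]
width: 0.231
```

>>> arm_command --rows '[{"xyz":[0,0,0.03],"delta_rot":[0,0,0],"gripper":0.02},{"xyz":[0,0,0.03],"delta_rot":[0,0,0],"gripper":0.02},{"xyz":[0,0,0.03],"delta_rot":[0,0,0],"gripper":0.02},{"xyz":[0,0,0.025],"delta_rot":[0,0,0],"gripper":0.02},{"xyz":[0,0,0],"delta_rot":[0,0,0],"gripper":0.02}]'

```text
time: 17.4
tool_pos: [0.7326, -0.0565, 0.131]
tcp_rot: [-2.539, -1.839, 0.011]
wrist_force: [-0.2, 0.4, -0.3]
width: 0.231
```

Run:
```python
from h import *
p=mw(-.15,.005);print(p)
plan([*p,0.135]);look(10)
for f in('s10.png','t10.png'):
    c=ld(f);P=cloud(c);X,Y,Z=[P[...,i] for i in range(3)];h=c['pixels'].astype(int)
    m=(X>.61)&(X<.8)&(Y>-.1)&(Y<.04)&(Z>.13)&(Z<.2)&(h.max(2)<110);print(f,m.sum())
    if m.sum()>5: print(P[m].min(0).round(3),P[m].max(0).round(3))
    m=(X>.61)&(X<.72)&(Y>-.1)&(Y<.04)&(Z>.155)&(Z<.17)&(h.max(2)>130);r=cv2.minAreaRect(P[m][:,:2].astype(np.float32));print(r)
```

```text
[ 0.70017848 -0.043328  ]
t 17.4 pos [ 0.7326 -0.0565  0.131 ] xang 71.82 z [-0.01   0.001 -1.   ] F [-0.18  0.44 -0.33] w 0.231 q [-0.11  0.45  1.55  0.    1.16 -1.36]
tool shift [ 0.0024 -0.0349 -0.0036]
(((0.4572366774082184, -0.09430994838476181), 0.05592682957649231), np.int64(455), np.float64(0.0340390884648436), np.float64(0.042871619456818166))
s10.png 440
[ 0.716 -0.099  0.13 ] [ 0.762 -0.013  0.2  ]
((0.6603530049324036, -0.03636831417679787), (0.05321727693080902, 0.04453624039888382), 76.00541687011719)
t10.png 186
[ 0.707 -0.1    0.138] [ 0.751 -0.005  0.2  ]
((0.6605006456375122, -0.01594390906393528), (0.038197729736566544, 0.04612221568822861), 76.02237701416016)
```

View pics/w10.png

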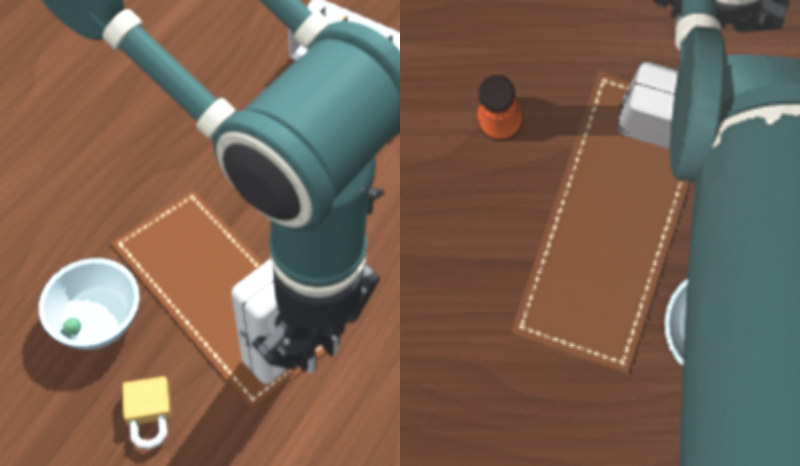

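>>> arm_command --rows '[{"xyz":[0.002,-0.006,-0.002],"delta_rot":[0,0,0],"gripper":0.02},{"xyz":[0,-0.006,0],"delta_rot":[0,0,0],"gripper":0.02},{"xyz":[0,-0.006,0],"delta_rot":[0,0,0],"gripper":0.02},{"xyz":[0,-0.005,0],"delta_rot":[0,0,0],"gripper":0.02},{"xyz":[0,-0.003,0],"delta_rot":[0,0,0],"gripper":0.02},{"xyz":[0,-0.002,0],"delta_rot":[0,0,0],"gripper":0.02},{"xyz":[0,-0.002,0],"delta_rot":[0,0,0],"gripper":0.02},{"xyz":[0,-0.002,0],"delta_rot":[0,0,0],"gripper":0.02},{"xyz":[0,-0.002,0],"delta_rot":[0,0,0],"gripper":0.02},{"xyz":[0,-0.002,0],"delta_rot":[0,0,0],"gripper":0.02}]'

```text
time: 18.5
tool_pos: [0.7034, -0.0449, 0.1381]
tcp_rot: [-2.544, -1.843, 0.0]
wrist_force: [0.8, 0.1, 0.0]
width: 0.235
```

>>> arm_command --rows '[{"xyz":[0,-0.002,0],"delta_rot":[0,0,0],"gripper":0.02},{"xyz":[0,-0.002,0],"delta_rot":[0,0,0],"gripper":0.02},{"xyz":[0,-0.002,0],"delta_rot":[0,0,0],"gripper":0.02},{"xyz":[0,-0.002,0],"delta_rot":[0,0,0],"gripper":0.02},{"xyz":[0,-0.002,0],"delta_rot":[0,0,0],"gripper":0.02},{"xyz":[0,-0.002,0],"delta_rot":[0,0,0],"gripper":0.02},{"xyz":[0,-0.002,0],"delta_rot":[0,0,0],"gripper":0.02},{"xyz":[0,-0.002,0],"delta_rot":[0,0,0],"gripper":0.02}]'

```text
time: 19.3
tool_pos: [0.6883, -0.0399, 0.1385]
tcp_rot: [2.544, 1.843, 0.001]
wrist_force: [0.2, 0.7, 0.6]
width: 0.233
```

Run:
```python
from h import *
p=mw(-.15,.005)
plan([*p,0.135]);print(wm(bot.read_state()['tool_pos']));look(11)
```

```text
t 19.3 pos [ 0.6883 -0.0399  0.1385] xang 71.85 z [ 0.001 -0.    -1.   ] F [0.16 0.68 0.56] w 0.233 q [-0.09  0.36  1.66 -0.    1.12 -1.35]
tool shift [0.0005 0.0123 0.0035]
[-0.1376828   0.00559072]
(((0.4576700031757355, -0.09319470822811127), 0.055962298065423965), np.int64(461), np.float64(0.0340298900584215), np.float64(0.043128941632681106))
```

View pics/w11.png

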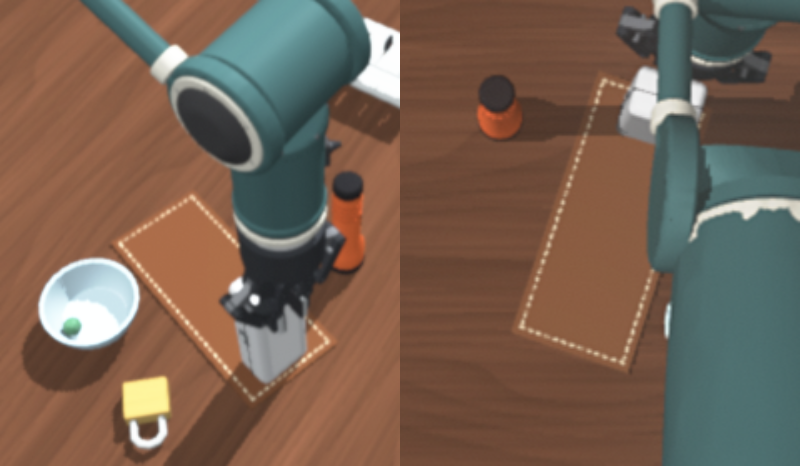

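>>> arm_command --rows '[{"xyz":[0,-0.002,0],"delta_rot":[0,0,0],"gripper":0.02},{"xyz":[0,-0.002,0],"delta_rot":[0,0,0],"gripper":0.02},{"xyz":[0,-0.002,0],"delta_rot":[0,0,0],"gripper":0.02},{"xyz":[0,-0.002,0],"delta_rot":[0,0,0],"gripper":0.02},{"xyz":[0,-0.002,0],"delta_rot":[0,0,0],"gripper":0.02},{"xyz":[0,-0.002,0],"delta_rot":[0,0,0],"gripper":0.02},{"xyz":[0,-0.002,0],"delta_rot":[0,0,0],"gripper":0.02},{"xyz":[0,-0.002,0],"delta_rot":[0,0,0],"gripper":0.02}]'

```text
time: 20.2
tool_pos: [0.6729, -0.0349, 0.1383]
tcp_rot: [-2.544, -1.843, 0.0]
wrist_force: [-0.1, -0.1, 0.6]
width: 0.238
```

Run:
```python
from h import *
p=mw(-.15,.005)
plan([*p,0.135]);print(wm(bot.read_state()['tool_pos']));look(12)
```

```text
t 20.2 pos [ 0.6729 -0.0349  0.1383] xang 71.85 z [-0.  0. -1.] F [-0.1  -0.14  0.62] w 0.238 q [-0.09  0.33  1.7  -0.    1.12 -1.34]
tool shift [0.0005 0.0286 0.0033]
[-0.12141847  0.00577985]
(((0.45734143257141113, -0.09443294256925583), 0.05588078126311302), np.int64(454), np.float64(0.03402518105359309), np.float64(0.04281727512531408))
```

View pics/w12.png

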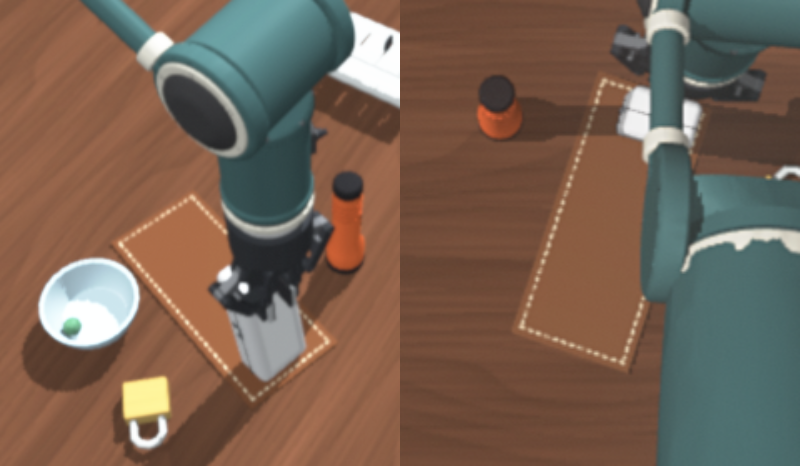

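The case is tipping about its foot edge in line with the mat. Continuing.

>>> arm_command --rows '[{"xyz":[0,-0.002,0],"delta_rot":[0,0,0],"gripper":0.02},{"xyz":[0,-0.002,0],"delta_rot":[0,0,0],"gripper":0.02},{"xyz":[0,-0.002,0],"delta_rot":[0,0,0],"gripper":0.02},{"xyz":[0,-0.002,0],"delta_rot":[0,0,0],"gripper":0.02},{"xyz":[0,-0.002,0],"delta_rot":[0,0,0],"gripper":0.02},{"xyz":[0,-0.002,0],"delta_rot":[0,0,0],"gripper":0.02}]'

```text
time: 20.9
tool_pos: [0.6615, -0.0311, 0.1383]
tcp_rot: [-2.544, -1.843, -0.0]
wrist_force: [1.2, -0.0, -0.2]
width: 0.234
```

Run:
```python
from h import *
p=mw(-.15,.005)
plan([*p,0.135]);print(wm(bot.read_state()['tool_pos']));look(13)
```

```text
t 20.9 pos [ 0.6615 -0.0311  0.1383] xang 71.85 z [-0.  0. -1.] F [ 1.22 -0.04 -0.21] w 0.234 q [-0.08  0.31  1.72  0.    1.11 -1.34]
tool shift [0.0005 0.0406 0.0033]
[-0.10942111  0.00586356]
(((0.45770591497421265, -0.09288936853408813), 0.05558603256940842), np.int64(456), np.float64(0.034051060032806446), np.float64(0.04225976504991524))
```

View pics/w13.png

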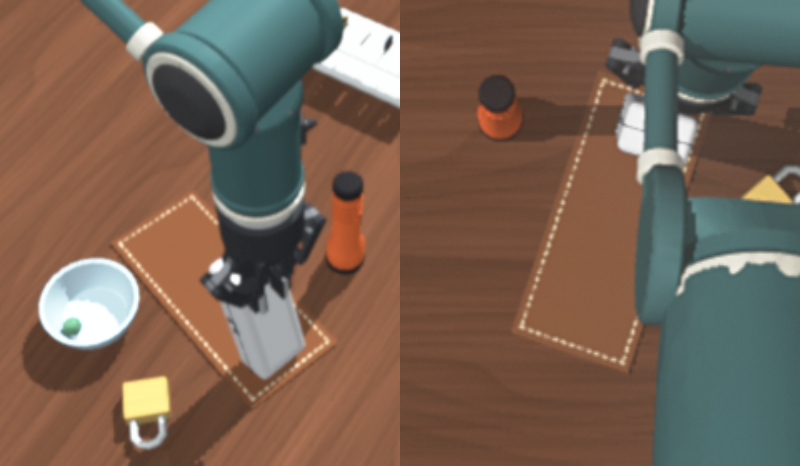

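>>> arm_command --rows '[{"xyz":[0,-0.002,0],"delta_rot":[0,0,0],"gripper":0.02},{"xyz":[0,-0.002,0],"delta_rot":[0,0,0],"gripper":0.02},{"xyz":[0,-0.002,0],"delta_rot":[0,0,0],"gripper":0.02},{"xyz":[0,-0.002,0],"delta_rot":[0,0,0],"gripper":0.02},{"xyz":[0,-0.002,0],"delta_rot":[0,0,0],"gripper":0.02},{"xyz":[0,-0.002,0],"delta_rot":[0,0,0],"gripper":0.02},{"xyz":[0,-0.002,0],"delta_rot":[0,0,0],"gripper":0.02}]'

```text
time: 21.7
tool_pos: [0.6482, -0.0268, 0.1383]
tcp_rot: [-2.544, -1.843, 0.0]
wrist_force: [0.6, 0.8, 0.2]
width: 0.232
```

Run:
```python
from h import *
p=mw(-.15,.005)
plan([*p,0.135]);print(wm(bot.read_state()['tool_pos']));look(14)
```

```text
t 21.7 pos [ 0.6482 -0.0268  0.1383] xang 71.85 z [-0.  0. -1.] F [0.62 0.75 0.24] w 0.232 q [-0.08  0.28  1.76  0.    1.1  -1.33]
tool shift [0.0005 0.0546 0.0033]
[-0.09542376  0.00601192]
(((0.4574417769908905, -0.09417814016342163), 0.05600305646657944), np.int64(456), np.float64(0.03405719582908617), np.float64(0.04303662831787147))
```

View pics/w14.png

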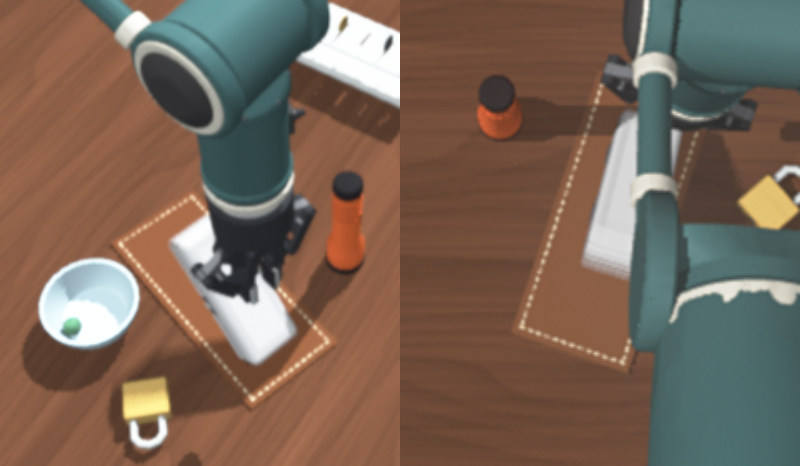

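The case has fallen flat along the mat, lid up. I'll lift clear and move back so the cameras can see everything.

>>> arm_command --rows '[{"xyz":[0,0,-0.03],"delta_rot":[0,0,0],"gripper":0.02},{"xyz":[0,0,-0.04],"delta_rot":[0,0,0],"gripper":0.02},{"xyz":[0,0,-0.04],"delta_rot":[0,0,0],"gripper":0.02},{"xyz":[0.03,0,0],"delta_rot":[0,0,0],"gripper":0.02},{"xyz":[0.04,0,0],"delta_rot":[0,0,0],"gripper":0.02},{"xyz":[0.04,0,0],"delta_rot":[0,0,0],"gripper":0.02},{"xyz":[0.04,0,0],"delta_rot":[0,0,0],"gripper":0.02},{"xyz":[0.04,0,0],"delta_rot":[0,0,0],"gripper":0.02},{"xyz":[0.04,0,0],"delta_rot":[0,0,0],"gripper":0.02},{"xyz":[0.03,0,0],"delta_rot":[0,0,0],"gripper":0.02},{"xyz":[0,0,0],"delta_rot":[0,0,0],"gripper":0.02}]'

```text
time: 22.9
tool_pos: [0.7297, 0.2247, 0.2475]
tcp_rot: [-2.539, -1.848, -0.001]
wrist_force: [-1.2, -0.1, 0.4]
width: 0.233
```

Run:
```python
from h import *
look(15)
MCs={'s':np.array([.5628,.0088]),'t':np.array([.5566,.0100])}
for f in('s15.png','t15.png'):
    c=ld(f);P=cloud(c);X,Y,Z=[P[...,i] for i in range(3)];h=cv2.cvtColor(c['pixels'],cv2.COLOR_RGB2HSV).astype(int)
    m=(X>.45)&(X<.75)&(Y>-.07)&(Y<.08)&(Z>.04)&(Z<.06)&(h[...,1]<60)
    r=cv2.minAreaRect(P[m][:,:2].astype(np.float32));d=np.array(r[0])-MCs[f[0]]
    print(f,m.sum(),np.round(r[1],4),r[2],'centre mat',(d@MX).round(4),(d@MY).round(4),'z',np.percentile(Z[m],[5,50,95]).round(4))
    a=np.array([bowl for bowl in [bowlloc(f,0)[0][0]]][0])-MCs[f[0]];print('bowl mat',(a@MX).round(4),(a@MY).round(4),bowlloc(f,0)[0][1],bowlloc(f,0)[2:])
```

```text
(((0.4969143569469452, -0.06326836347579956), 0.10474315285682678), np.int64(770), np.float64(0.03405462985069996), np.float64(0.04982471239082409))
s15.png 2493 [0.1144 0.1701] 73.12641906738281 centre mat 0.001 0.0345 z [0.043  0.0475 0.0504]
bowl mat 0.0393 0.0894 0.10474315285682678 (np.float64(0.03405462985069996), np.float64(0.04982471239082409))
t15.png 2619 [0.1141 0.1702] 73.67912292480469 centre mat 0.0014 0.0336 z [0.0434 0.0479 0.0515]
bowl mat 0.0364 0.0774 0.11516928672790527 (np.float64(0.034007370839432394), np.float64(0.04967540942602389))
```

View pics/w15.png

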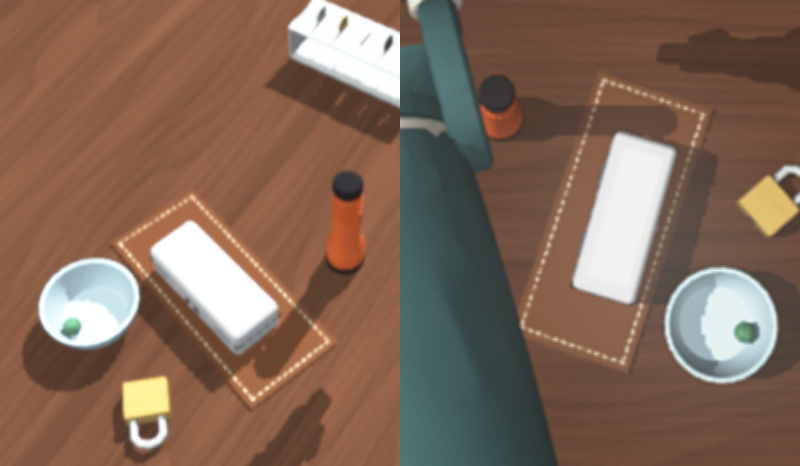

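The case lies flat, lid up and well inside the stitching, and the bowl is clear beside the mat. My masks merged the two objects, so I'll separate them for numbers.

Run:
```python
from h import *
MCs={'s':np.array([.5628,.0088]),'t':np.array([.5566,.0100])}
for f in('s15.png','t15.png'):
    c=ld(f);P=cloud(c);X,Y,Z=[P[...,i] for i in range(3)];h=cv2.cvtColor(c['pixels'],cv2.COLOR_RGB2HSV).astype(int)
    m=((X>.4)&(X<.75)&(abs(Y)<.2)&(Z>.034)&(Z<.06)&(h[...,1]<100)&(h[...,2]>110)).astype(np.uint8)
    n,l,st,_=cv2.connectedComponentsWithStats(m)
    for k in range(1,n):
        if st[k,4]<100: continue
        q=P[l==k]
        if st[k,4]>1200:
            r=cv2.minAreaRect(q[:,:2].astype(np.float32));b=cv2.boxPoints(r)-MCs[f[0]];bm=np.c_[b@MX,b@MY];print(f,'case corners mat',bm.round(3).tolist(),'z',np.percentile(q[:,2],[5,50,95]).round(4))
        else:
            ce,r=cv2.minEnclosingCircle(q[:,:2].astype(np.float32));d=np.array(ce)-MCs[f[0]];print(f,'bowl mat',(d@MX).round(4),(d@MY).round(4),r,'z',np.percentile(q[:,2],[50,98]).round(4),'n',len(q))
s=bot.read_state();print(s['time'])
```

```text
s15.png case corners mat [[0.077, 0.046], [-0.084, 0.039], [-0.082, -0.027], [0.079, -0.02]] z [0.0406 0.0474 0.0504]
s15.png bowl mat 0.0666 0.1297 0.056222569197416306 z [0.0381 0.0417] n 460
t15.png case corners mat [[0.076, 0.044], [-0.084, 0.037], [-0.081, -0.027], [0.079, -0.02]] z [0.0434 0.0479 0.0515]
t15.png bowl mat 0.0655 0.1306 0.054798658937215805 z [0.0384 0.043 ] n 438
23.0
```

```bash
python3 -c "
from h import *
print(bot.finish_job())"
```

```text
the job is handed in; nothing more can be done
None
```

I slid the bowl off the mat's +y side with the open fingertips, then tipped the case over with a slow push near its top. I handed the job in after about 23 s; it returned no verdict.

**Last checks (positions in the mat frame; both cameras agreed to 2–3 mm):**
- **Case:** flat and lid up, with its top face at about 48 mm. The foot end is at x ≈ −0.083, y ≈ +0.006 m and the head end at x ≈ +0.078, y ≈ +0.012 m, well inside the limits.
- **Bowl:** upright on the stone at y ≈ +0.130 m (limit 0.102), about 30 mm clear of the case.
- **Marble:** still in the bowl, about 26 mm off its centre (limit 45 mm).
- **Bystanders:** the flashlight, padlock and rack look undisturbed in the pictures; I did not re-measure them.
- **Forces:** the wrist readings I saw stayed under about 4 N.

**What disagreed:**
- **Camera offset:** the two cameras differ by about 6 mm in world position, so I measured relative to the mat in each view.
- **Stitch fit:** my stitch-line fit failed in the scene view, so I used hand-picked corners there.
- **Merged outlines:** the first final check merged the case and bowl outlines. I re-ran it with them separated.

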